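# Take the rotor out of the blood-tube rotator

### The arm

A 6-joint arm with a two-finger parallel gripper is mounted at the origin on the work surface. World frame = base frame: x ahead of the robot, y to its left, z up, the work surface at z = 0. Lengths are in m, angles in rad, forces in N, time in s.
With the tool pointing down it reaches from about 0.4 to 0.825 m from the base axis. Payload 7 kg.
Tool frame: the origin (TCP) lies between the finger pads; the fingertips stand 14 mm ahead of it and the grasp point (between the pads) lies 5 mm behind it; z points along the fingers, y is the line along which they close (so a half turn about z gives the same grasp; the last joint's range is limited). The gripper opens to 85 mm and grips with 20 to 120 N. Pads are 22 mm wide; open, the fingers measure 114 mm over their backs; the gripper's body (76 mm by 85 mm) begins 54 mm behind the grasp point. The pads swing forward as they close: fully open they stand 13 mm farther back than shut.
Start: joints at [1.566, 0.359, 0.012, 0, -1.224, -0.288], TCP at [0.195, 0.646, 0.245] pointing down, gripper open.
Joint ranges: [-3.07, 3.07], [-1.43, 2.12], [-1.02, 1.25], [-3.03, 1.67], [-3.05, -0], [-3.03, 3.03]. Speed limits (rad/s): [2.39, 2.39, 3.01, 3.14, 3.14, 3.14].

### API

Orientations are given as a unit quaternion [w, x, y, z].
In Python, from rig import env gives the robot as it stands. The module is installed in compiled form; this text tells all that it offers.
- The arm moves only by the tool jog_arm, never from a script. Its argument "rows" is a list of rows, each an object with "translation": the shift along the tool's x, y, z each as a share of 1 m, from -1 to 1, a list of three; "rotation": the turn, a rotation vector about the tool's x, y, z each as a share of 180 degrees, from -1 to 1, a list of three; "hand": the finger opening in mm, from 0 to 85.4. A call has 1 to 20 rows; each row is the pose to reach, as a shift and turn from the pose commanded when the call began, along the tool's axes at that moment, turning the shorter way round; what a row does not reach only later rows make up. A row lasts 1/10 s, in which the tool goes at most 50 mm and 8.59 degrees, less where a joint would pass 70% of its speed; a pose out of reach is approached as far as the arm can. A call with a number of a shift or a turn outside -1 to 1 is refused whole. A call with a gripper value outside its range is refused whole. The fingers move at their own pace and stop on an object; "newtons" is the grip in N (left out, the last holds). Time passes only in rows, so rows that repeat a pose let the fingers close. It gives the time, the measured TCP pose, the force, the opening and the grip force at its end, in the units of the state.
- env.sense(): the state, without advancing time (a new reading comes with each control period).
- env.camera(name): name is "side" or "top" or "wrist"; returns a dict with "pixels" (420x560x3 uint8, red, green, blue), "mtx" (3x3 intrinsics, pixels), "R" (3x3) and "t" (3): a world point X has camera coordinates R X + t. Camera axes: x right, y down, z forward; pixel columns grow to the right and rows downward; lengths in m; the calibration is good to about 2 mm. A picture is of the moment at which its call begins. There is no depth.
- env.job_done(): hands the job in; it is judged then, once.
The state is a dict: "clock": time; "qpos": joint angles; "qvel": joint speeds; "effort": joint torques, N m; "tcp_pos": TCP position; "tcp_rot": TCP orientation; "ft_force": force on the tool from outside, world axes, zero at the start; "ft_torque": the same for the moment, N m; "finger_gap": finger opening in m; "grasp_force": force on a finger pad.
Only numpy, scipy, OpenCV 4.12 (cv2) and the standard library are available. Lean on these libraries where they do the work, as an engineer would, in place of code of your own. Each camera call takes 0.05 s, during which the arm holds its last target. There are 200 camera calls.

### The job

The rotor of the blood-tube rotator has to be washed. Flip the rotator's upright black-handled cam lever over, away from the robot, to unlock the axle while the rotor stays in its slots; then grip the rotor, draw it forward and down out of the open ends of the slots, and set it down (not dropped) inside the shallow steel tray, lying flat with its tube pockets facing up. Leave the lever open and let go of the rotor.

Things in the scene. Friction and masses are not known exactly. Their poses are not given: they have to be found in the camera images.
- stand: Tube rotator, fixed: grey base 130 x 170 mm, low white housing (top 55 mm), two aluminium cheeks 10 mm thick at y = +58 and -58 mm, top 132 mm, each with a slot open at the front. Origin: on the bench below the seated axle, midway between the cheeks. x to the back, so the slot mouths face -x, roughly to the robot; y to the lever's side (left seen from the robot); z up.
- slot_mouth (a point): Where the rotor's centre is when its axle has just left the slots: stand x = -41, y = 0, z = 81 mm. The 14 mm wide slots run straight from the seat (stand x = 0, z = 100 mm) down and forward to here, 25 degrees below level, 45 mm long. They are rubber-lined: unlocked, the axle stays seated by friction. Space in front is free. Move on forward to x = -75 mm before lifting, clear of the open lever.
- cam_lever (a joint): Cam lever outside the left (+y) cheek; hinge along the stand's y at stand x = -21, y = 69, z = 118 mm. 0 = locked: lever up, leaning 25 degrees forward (to -x), its short lower arm blocking the slot. Positive: swings over to the back (+x), stop 1.6 rad; free from 1.2 rad. Stiff (0.12 N m, 2 to 6 N), stays where left. Open, the lower arm points forward to x = -55, z = 100 mm.
- lever_tip (a point): Top end of the lever's black handle, 77 mm from the hinge. Handle 16 mm wide (y), 10 mm thick, 34 mm long, its middle at stand y = 72 mm, on a steel arm 8 mm thick. At 0 rad the tip is at stand x = -54, z = 187 mm; at the open stop x = 49, z = 148 mm. Closed fingers can push it over from the front, with tips 140 to 150 mm above the bench.
- rotor: Rotor, 0.25 to 0.5 kg: white block 32 (x) x 100 (y) x 32 (z) mm, four round black tube pockets in a row on top, on a steel axle 10 mm square, 156 mm long along y. Origin: centre of block and axle; z up through the pockets. Starts level in the slots, axes parallel to the stand's; room for fingers in front, behind and above. (The smaller block with three pockets and no axle is another.)
- tray: Shallow open steel tray, fixed, 140 (x) x 220 (y) x 25 (z) mm, walls 4 mm, floor 4 mm. The rotor fits with its axle along the tray's y only; lying flat, its origin is 20 mm above the bench. Origin: centre of the underside, z up. (The deep blue plastic tub of similar size is not it.)
There are look-alikes about, which are no part of the job. Leave any purple or yellow look-alike of the rotor alone.

How it is judged:
On the way, in this order (a step that is already met when the one before it is completed fails the run):
1. the cam lever is open (1.2 rad or more) with the rotor still in its seat (within 15 mm) (value of joint cam_lever above 1.2 rad and distance of rotor from where it was at the start of the episode below 0.015 m), for 0.2 s.
2. the rotor, held by the fingers, is out in front of the slots and lower than its seat (x of rotor in the frame of stand between -0.2 and -0.037 m and y of rotor in the frame of stand between -0.05 and 0.05 m and z of rotor in the frame of stand below 0.092 m and contact force between the fingers and rotor above 0.5 N), for 0.05 s.
3. the rotor, still held, is inside the tray within 15 mm of its resting height (x of rotor in the frame of tray between -0.055 and 0.055 m and y of rotor in the frame of tray between -0.035 and 0.035 m and z of rotor in the frame of tray below 0.036 m and contact force between the fingers and rotor above 0.5 N), for 0.05 s.
At the end, for the whole second after the job is handed in: The rotor lies at rest, released, on the floor of the steel tray, all of it inside the walls (its centre within 55 mm of the tray's centre along the tray's x, 35 mm along y and 29 mm above its underside), pockets up within 10 degrees; the cam lever is still open by 1.2 rad or more (x of rotor in the frame of tray between -0.055 and 0.055 m and y of rotor in the frame of tray between -0.035 and 0.035 m and z of rotor in the frame of tray below 0.029 m and angle between rotor's own z axis and vertical below 0.17 rad and linear speed of rotor below 0.02 m/s and value of joint cam_lever above 1.2 rad); the robot touches nothing.
It also fails if it takes over 58 s, if anything falls off the work surface, if the arm or the gripper's body presses on something with over 40 N, if the wrist force passes 120 N, or if a joint passes its speed limit or range.

## Working session

There is one attempt and no reset: what is moved stays moved. The work goes in short steps, Python scripts to look and compute and a tool call to move; the robot and the scene stay as the last step left them, time stands still between calls to the robot, and variables do not carry over. Pictures are saved under pics/ and viewed, at most 10 in all, crops included, and the job is handed in when it is done.

Besides the shell and the picture viewer there is one more tool, called as a command line: name --argument value ..., lists and objects as JSON in quotes. jog_arm: Moves the arm, as the interface text tells. Shift numbers are shares of 1 m and turn numbers shares of 180 degrees, none past 1 either way. Its arguments: {"type":"object","properties":{"rows":{"type":"array"},"newtons":{"type":"number"}},"required":["rows"]}

```bash
mkdir -p pics; python3 - <<'E'
from rig import env
import cv2, numpy as np, pickle
d={}
for n in ["side","top"]:
    c=env.camera(n); d[n]=c; cv2.imwrite(f"pics/{n}0.png",c["pixels"][:,:,::-1])
    print(n,(-c["R"].T@c["t"]).round(3))
pickle.dump(d,open("c0.pkl","wb")); s=env.sense(); print(s)
E
```

```text
side [ 0.312 -0.708  0.798]
top [0.289 0.003 1.319]
{'clock': 0.1, 'qpos': array([ 1.56611004e+00,  3.59349738e-01,  1.11647212e-02, -3.16016924e-04,
       -1.22412953e+00, -2.88103116e-01]), 'qvel': array([-0.00060345, -0.00148714,  0.00066184,  0.00074683,  0.00017529,
       -0.00170356]), 'effort': array([-1.49011499e-03, -5.84767163e+01,  2.94108528e+01,  6.95465416e+00,
       -3.14397243e-03,  6.15442929e-06]), 'tcp_pos': array([0.19472207, 0.64587141, 0.24443992]), 'tcp_rot': array([ 7.72485595e-04,  9.89295275e-01, -1.45925533e-01, -3.98657178e-05]), 'ft_force': array([-0.41522896, -0.60455206,  0.13405877]), 'ft_torque': array([ 0.00611467,  0.01274189, -0.00052493]), 'grasp_force': 0.0, 'finger_gap': 0.08533003295038516}
```

View pics/top0.png

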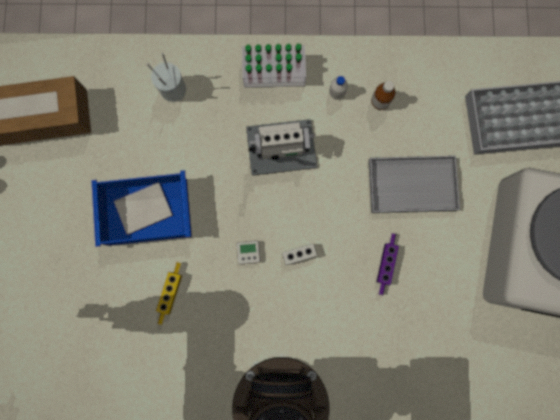

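View pics/side0.png

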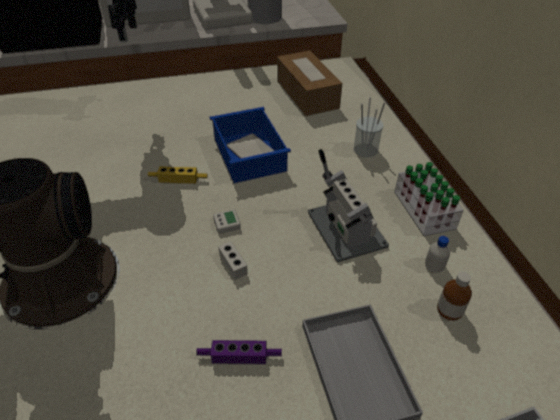

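The top view puts the stand at (282,148), and the white four-pocket rotor sits in it at (282,135). Things that could be taken for the rotor are the purple one (387,263), the yellow one (170,293) and the three-pocket block (299,254). The steel tray is at (413,184); the blue tub (142,208) and the vial rack (520,115) are not it. The black lever is at about (252,150) in top and (323,158) in side. Next is one close crop to check.

```bash
python3 - <<'E'
import pickle,cv2,numpy as np
d=pickle.load(open("c0.pkl","rb"))
a=d["top"]["pixels"][112:182,235:325,::-1]; b=d["side"]["pixels"][140:264,300:395,::-1]
a=cv2.resize(a,None,fx=5,fy=5,interpolation=cv2.INTER_CUBIC)
b=cv2.resize(b,None,fx=3.5,fy=3.5,interpolation=cv2.INTER_CUBIC)
h=max(a.shape[0],b.shape[0]); o=np.zeros((h,a.shape[1]+b.shape[1],3),np.uint8)
o[:a.shape[0],:a.shape[1]]=a;o[:b.shape[0],a.shape[1]:]=b
o=np.clip(o*1.5,0,255).astype(np.uint8)
cv2.imwrite("pics/crop0.png",o);print(o.shape)
# tray + base masks in top
im=d["top"]["pixels"].astype(int)
c=d["top"]
def ray(u,v,z):
    r=c["R"].T@np.linalg.solve(c["mtx"],[u,v,1]);o=-c["R"].T@c["t"];return o+r*(z-o[2])/r[2]
hsv=cv2.cvtColor(c["pixels"],cv2.COLOR_RGB2HSV)
print(hsv[160,256],hsv[140,413],hsv[184,413],hsv[148,230],hsv[187,375])
for name,(u0,v0,u1,v1),z in [("base",(238,112,325,182),0.0),("tray",(360,145,470,222),0.025)]:
    m=np.zeros(hsv.shape[:2],np.uint8); m[v0:v1,u0:u1]=((hsv[v0:v1,u0:u1,1]<30))*255
    k=cv2.morphologyEx(m,cv2.MORPH_OPEN,np.ones((3,3)))
    cs,_=cv2.findContours(k,0,2); q=max(cs,key=cv2.contourArea)
    r=cv2.minAreaRect(q); P=np.array([ray(u,v,z) for u,v in cv2.boxPoints(r)]); print(name,r,P.round(4).tolist(),[np.linalg.norm(P[i]-P[i-1]).round(4) for i in range(4)])
E
```

```text
(434, 782, 3)
[75  6 83] [ 26  38 162] [  0   2 120] [ 27  36 164] [30  3 80]
base ((281.0933532714844, 146.58412170410156), (50.074974060058594, 66.62478637695312), 83.21102905273438) [[0.6994, 0.0931, 0.0], [0.7215, -0.0792, 0.0], [0.5889, -0.0938, 0.0], [0.5675, 0.0762, 0.0]] [np.float64(0.1329), np.float64(0.1738), np.float64(0.1335), np.float64(0.1714)]
tray ((413.9745788574219, 183.40757751464844), (56.51960372924805, 89.67342376708984), 88.66777801513672) [[0.6131, -0.2226, 0.025], [0.6196, -0.4513, 0.025], [0.4744, -0.4479, 0.025], [0.4684, -0.2228, 0.025]] [np.float64(0.1447), np.float64(0.2288), np.float64(0.1453), np.float64(0.2252)]
```

View pics/crop0.png

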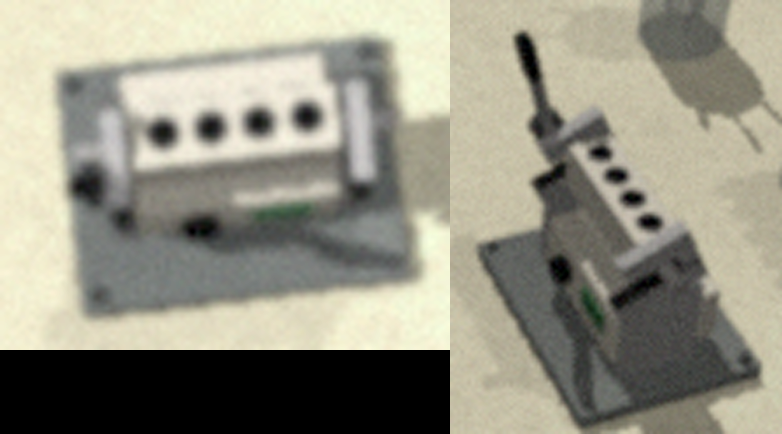

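The crop confirms the choice. It shows the white block with four pockets between the cheeks (pocket row at about (267..297,138) in top), and the upright black-handled lever outside the left cheek. Next I measure the pockets and handle by triangulating across both views.

```bash
cat > h.py <<'E'
import pickle,cv2,numpy as np
def ray(c,u,v,z):
    r=c["R"].T@np.linalg.solve(c["mtx"],[u,v,1]);o=-c["R"].T@c["t"];return o+r*(z-o[2])/r[2]
def tri(c1,p1,c2,p2):
    P=[c["mtx"]@np.c_[c["R"],c["t"]] for c in (c1,c2)]
    X=cv2.triangulatePoints(P[0],P[1],np.array(p1,float).reshape(2,1),np.array(p2,float).reshape(2,1)).ravel();return X[:3]/X[3]
def blobs(c,box,th,amin=3):
    u0,v0,u1,v1=box; g=cv2.cvtColor(c["pixels"],cv2.COLOR_RGB2GRAY)[v0:v1,u0:u1]
    g=cv2.resize(g,None,fx=4,fy=4,interpolation=cv2.INTER_CUBIC)
    n,_,s,ce=cv2.connectedComponentsWithStats((g<th).astype(np.uint8))
    return [(round((ce[i][0]+.5)/4-.5+u0,2),round((ce[i][1]+.5)/4-.5+v0,2),s[i][4]/16,s[i][:4].tolist()) for i in range(1,n) if s[i][4]/16>=amin]
E
python3 - <<'E'
from h import *
d=pickle.load(open("c0.pkl","rb"));T,S=d["top"],d["side"]
for b in blobs(T,(235,112,325,182),60): print("T",b)
for b in blobs(S,(300,140,395,264),50): print("S",b)
E
```

```text
T (np.float64(295.91), np.float64(134.85), np.float64(14.6875), [237, 85, 18, 17])
T (np.float64(286.32), np.float64(135.97), np.float64(14.6875), [198, 89, 18, 17])
T (np.float64(276.71), np.float64(137.07), np.float64(15.25), [160, 94, 18, 17])
T (np.float64(267.06), np.float64(138.13), np.float64(15.625), [121, 98, 18, 18])
T (np.float64(252.5), np.float64(148.89), np.float64(40.75), [58, 133, 26, 33])
T (np.float64(306.15), np.float64(151.03), np.float64(36.6875), [268, 145, 36, 29])
T (np.float64(286.77), np.float64(158.1), np.float64(181.4375), [141, 165, 151, 46])
T (np.float64(259.41), np.float64(155.65), np.float64(22.875), [88, 166, 22, 22])
S (np.float64(324.34), np.float64(165.03), np.float64(115.3125), [76, 39, 51, 120])
S (np.float64(341.67), np.float64(176.3), np.float64(8.8125), [158, 139, 20, 15])
S (np.float64(337.77), np.float64(178.06), np.float64(6.4375), [143, 148, 19, 10])
S (np.float64(330.56), np.float64(182.23), np.float64(10.6875), [112, 159, 28, 22])
S (np.float64(342.6), np.float64(183.14), np.float64(15.5625), [161, 166, 22, 16])
S (np.float64(329.86), n
[... 507 characters left out ...]
14.84), np.float64(47.1875), [240, 286, 46, 32])
S (np.float64(353.6), np.float64(238.05), np.float64(1078.125), [110, 290, 241, 198])
S (np.float64(310.81), np.float64(216.09), np.float64(3.5), [41, 297, 11, 19])
S (np.float64(366.2), np.float64(223.57), np.float64(32.6875), [251, 317, 33, 36])
S (np.float64(360.28), np.float64(225.94), np.float64(5.0), [236, 339, 13, 13])
S (np.float64(321.5), np.float64(234.26), np.float64(5.125), [82, 366, 14, 28])
S (np.float64(325.33), np.float64(240.88), np.float64(3.5), [98, 399, 11, 14])
S (np.float64(328.59), np.float64(246.26), np.float64(3.875), [111, 418, 11, 16])
S (np.float64(332.07), np.float64(252.28), np.float64(4.1875), [124, 440, 12, 21])
```

```bash
python3 - <<'E'
from h import *
from rig import env
from scipy.spatial.transform import Rotation as R
d=pickle.load(open("c0.pkl","rb"));T,S=d["top"],d["side"]
t=[(267.06,138.13),(276.71,137.07),(286.32,135.97),(295.91,134.85)]
s=[(342.6,183.14),(347.12,189.7),(351.73,196.23),(356.74,203.07)]
X=np.array([tri(T,a,S,b) for a,b in zip(t,s)]);print(X.round(4))
Z=np.array([ray(T,*a,.114) for a in t]);print(Z.round(4)); Zs=np.array([ray(S,*a,.114) for a in s]);print(Zs.round(4))
y=Z[0]-Z[3];yaw=np.arctan2(-y[0],y[1]);print("yaw",yaw,np.degrees(yaw))
c=(Z.mean(0)+Zs.mean(0))/2; c[2]=0
ex=np.array([np.cos(yaw),np.sin(yaw),0]);ey=np.array([-np.sin(yaw),np.cos(yaw),0]);ez=np.array([0,0,1])
f=lambda x,y,z:c+x*ex+y*ey+z*ez
print("origin",c)
for n,p in dict(tip=(-.054,.072,.187),seat=(0,0,.1),mouth=(-.041,0,.081),hinge=(-.021,.069,.118)).items():
    P=f(*p); u=[(q["mtx"]@(q["R"]@P+q["t"])) for q in(T,S)]; print(n,P.round(4),[(k[:2]/k[2]).round(1) for k in u])
print(R.from_quat(env.sense()["tcp_rot"],scalar_first=True).as_matrix().round(3))
np.save("st.npy",[c,ex,ey])
E
```

```text
[[ 0.6331  0.0327  0.117 ]
 [ 0.6359  0.0099  0.1165]
 [ 0.6385 -0.0128  0.1167]
 [ 0.6416 -0.0355  0.1164]]
[[ 0.6336  0.0329  0.114 ]
 [ 0.6363  0.01    0.114 ]
 [ 0.6391 -0.0128  0.114 ]
 [ 0.642  -0.0355  0.114 ]]
[[ 0.635   0.036   0.114 ]
 [ 0.6375  0.0126  0.114 ]
 [ 0.6401 -0.01    0.114 ]
 [ 0.6432 -0.0331  0.114 ]]
yaw 0.1217498082138498 6.975750167180797
origin [6.38337772e-01 1.98056726e-05 0.00000000e+00]
tip [0.576  0.0649 0.187 ] [array([251.7, 154.1]), array([315.4, 153. ])]
seat [0.6383 0.     0.1   ] [array([280.9, 137.9]), array([348.7, 198.1])]
mouth [ 0.5976 -0.005   0.081 ] [array([282.9, 156.4]), array([331.2, 208.7])]
hinge [0.6091 0.066  0.118 ] [array([252.9, 147.7]), array([327.6, 175.1])]
[[ 0.957 -0.289 -0.   ]
 [-0.289 -0.957 -0.002]
 [ 0.     0.002 -1.   ]]
```

```bash
cat >> h.py <<'E'
from scipy.spatial.transform import Rotation as Ro
YAW=0.1217;C=np.array([.6375,-.001,0])
ex=np.array([np.cos(YAW),np.sin(YAW),0]);ey=np.array([-np.sin(YAW),np.cos(YAW),0]);ez=np.array([0,0,1.])
f=lambda x,y,z:C+x*ex+y*ey+z*ez
inv=lambda P:np.array([(P-C)@ex,(P-C)@ey,P[2]])
RG=np.c_[-ey,-ex,-ez]
def go(s,P,Rt):
    R0=Ro.from_quat(s["tcp_rot"],scalar_first=True).as_matrix()
    return (R0.T@(np.array(P)-s["tcp_pos"])).round(4),(Ro.from_matrix(R0.T@Rt).as_rotvec()/np.pi).round(4)
E
python3 - <<'E'
from h import *
from rig import env
s=env.sense()
for p in [(-.11,.072,.245),(-.11,.072,.159),(.002,.072,.159)]: print(f(*p),*go(s,f(*p),RG))
E
```

```text
[0.51957281 0.05711349 0.245     ] [4.810e-01 4.699e-01 2.000e-04] [ 4.00e-04 -3.00e-04  3.68e-01]
[0.51957281 0.05711349 0.159     ] [0.481  0.4698 0.0862] [ 4.00e-04 -3.00e-04  3.68e-01]
[0.63074442 0.07071027 0.159     ] [0.5835 0.4246 0.0862] [ 4.00e-04 -3.00e-04  3.68e-01]
```

jog_arm --rows '[{"translation":[0.481,0.47,0],"rotation":[0,0,0.368],"hand":0},{"translation":[0.481,0.47,0],"rotation":[0,0,0.368],"hand":0},{"translation":[0.481,0.47,0],"rotation":[0,0,0.368],"hand":0},{"translation":[0.481,0.47,0],"rotation":[0,0,0.368],"hand":0},{"translation":[0.481,0.47,0],"rotation":[0,0,0.368],"hand":0},{"translation":[0.481,0.47,0],"rotation":[0,0,0.368],"hand":0},{"translation":[0.481,0.47,0],"rotation":[0,0,0.368],"hand":0},{"translation":[0.481,0.47,0],"rotation":[0,0,0.368],"hand":0},{"translation":[0.481,0.47,0],"rotation":[0,0,0.368],"hand":0},{"translation":[0.481,0.47,0],"rotation":[0,0,0.368],"hand":0},{"translation":[0.481,0.47,0],"rotation":[0,0,0.368],"hand":0},{"translation":[0.481,0.47,0],"rotation":[0,0,0.368],"hand":0},{"translation":[0.481,0.47,0],"rotation":[0,0,0.368],"hand":0},{"translation":[0.481,0.47,0],"rotation":[0,0,0.368],"hand":0},{"translation":[0.481,0.47,0],"rotation":[0,0,0.368],"hand":0},{"translation":[0.481,0.47,0.03],"rotation":[0,0,0.368],"hand":0},{"translation":[0.481,0.47,0.06],"rotation":[0,0,0.368],"hand":0},{"translation":[0.481,0.47,0.086],"rotation":[0,0,0.368],"hand":0},{"translation":[0.481,0.47,0.086],"rotation":[0,0,0.368],"hand":0}]'

```text
clock: 2.0
tcp_pos: [0.5171, 0.057, 0.1559]
tcp_rot: [0.003, 0.749, -0.663, -0.002]
ft_force: [-0.9, -0.3, -0.4]
finger_gap: -0.0004
grasp_force: 0.0
```

```bash
python3 - <<'E'
from h import *
from rig import env
s=env.sense();print(s["clock"],inv(s["tcp_pos"]).round(4),s["ft_force"].round(2),s["finger_gap"])
for p in [(-.09,.072,.159),(.002,.072,.159)]: print(*go(s,f(*p),RG))
a=env.camera("side");w=env.camera("wrist")
o=np.hstack([cv2.resize(a["pixels"][110:250,240:400],None,fx=2.7,fy=2.7),cv2.resize(w["pixels"],(360,270))[:, :] if 0 else np.vstack([cv2.resize(w["pixels"],(360,270)),np.zeros((108,360,3),np.uint8)])])
cv2.imwrite("pics/p1.png",o[:,:,::-1])
E
```

```text
2.0 [-0.1124  0.0722  0.1559] [-0.94 -0.31 -0.36] -0.0003598739707235642
[ 0.0002 -0.0224 -0.0032] [ 0.0021 -0.0004 -0.    ]
[ 0.0002 -0.1144 -0.0038] [ 0.0021 -0.0004 -0.    ]
```

View pics/p1.png

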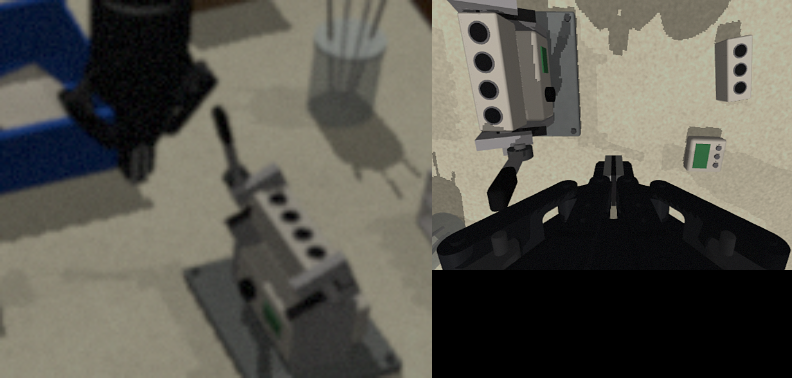

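The side view shows the closed fingertips in front of the lever handle (crop (140,165) against (220,120)). I turn the wrist a quarter turn so that the knuckles lie across the push, then push.

jog_arm --rows '[{"translation":[0,0,0],"rotation":[0,0,0.5],"hand":0},{"translation":[0,0,0],"rotation":[0,0,0.5],"hand":0},{"translation":[0,0,0],"rotation":[0,0,0.5],"hand":0},{"translation":[0,0,0],"rotation":[0,0,0.5],"hand":0},{"translation":[0,0,0],"rotation":[0,0,0.5],"hand":0},{"translation":[0,0,0],"rotation":[0,0,0.5],"hand":0},{"translation":[0,0,0],"rotation":[0,0,0.5],"hand":0},{"translation":[0,0,0],"rotation":[0,0,0.5],"hand":0},{"translation":[0,0,0],"rotation":[0,0,0.5],"hand":0},{"translation":[0,0,0],"rotation":[0,0,0.5],"hand":0},{"translation":[0,0,0],"rotation":[0,0,0.5],"hand":0},{"translation":[0,-0.02,0],"rotation":[0,0,0.5],"hand":0},{"translation":[0,-0.035,0],"rotation":[0,0,0.5],"hand":0},{"translation":[0,-0.05,0],"rotation":[0,0,0.5],"hand":0},{"translation":[0,-0.065,0],"rotation":[0,0,0.5],"hand":0},{"translation":[0,-0.08,0],"rotation":[0,0,0.5],"hand":0},{"translation":[0,-0.09,0],"rotation":[0,0,0.5],"hand":0},{"translation":[0,-0.1,0],"rotation":[0,0,0.5],"hand":0},{"translation":[0,-0.11,0],"rotation":[0,0,0.5],"hand":0},{"translation":[0,-0.113,0],"rotation":[0,0,0.5],"hand":0}]'

```text
clock: 4.1
tcp_pos: [0.6323, 0.0713, 0.1598]
tcp_rot: [-0.0, -0.061, 0.998, -0.0]
ft_force: [-2.9, -0.8, 0.4]
finger_gap: 0.0001
grasp_force: 1.4
```

```bash
python3 - <<'E'
from h import *
from rig import env
s=env.sense();print(s["clock"],inv(s["tcp_pos"]).round(4),s["ft_force"].round(2),s["qpos"].round(2))
print(Ro.from_quat(s["tcp_rot"],scalar_first=True).as_matrix().round(3))
a=env.camera("side");w=env.camera("wrist")
o=np.hstack([cv2.resize(a["pixels"][110:250,240:400],None,fx=2.7,fy=2.7),np.vstack([cv2.resize(w["pixels"],(360,270)),np.zeros((108,360,3),np.uint8)])])
cv2.imwrite("pics/p2.png",o[:,:,::-1])
E
```

```text
4.1 [0.0037 0.0724 0.1598] [-2.87 -0.77  0.45] [ 0.42  0.36 -0.19  0.   -1.02 -1.87]
[[-0.993 -0.122 -0.   ]
 [-0.122  0.993 -0.   ]
 [ 0.    -0.    -1.   ]]
```

View pics/p2.png

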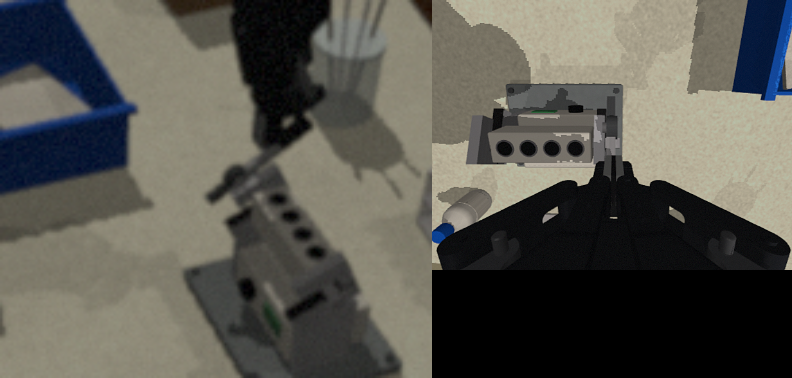

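The lever now leans far back (handle at crop (290,130)) and the rotor is still seated. I push about 10 mm more, then back off, go up, turn back and open.

jog_arm --rows '[{"translation":[-0.006,0,0],"rotation":[0,0,0],"hand":0},{"translation":[-0.011,0,0],"rotation":[0,0,0],"hand":0},{"translation":[-0.011,0,0],"rotation":[0,0,0],"hand":0},{"translation":[0.03,0,0],"rotation":[0,0,0],"hand":0},{"translation":[0.03,0,-0.05],"rotation":[0,0,0],"hand":0},{"translation":[0.03,0,-0.09],"rotation":[0,0,0],"hand":0},{"translation":[0.003,-0.073,-0.09],"rotation":[0,0,-0.5],"hand":85},{"translation":[0.003,-0.073,-0.09],"rotation":[0,0,-0.5],"hand":85},{"translation":[0.003,-0.073,-0.09],"rotation":[0,0,-0.5],"hand":85},{"translation":[0.003,-0.073,-0.09],"rotation":[0,0,-0.5],"hand":85},{"translation":[0.003,-0.073,-0.09],"rotation":[0,0,-0.5],"hand":85},{"translation":[0.003,-0.073,-0.09],"rotation":[0,0,-0.5],"hand":85},{"translation":[0.003,-0.073,-0.09],"rotation":[0,0,-0.5],"hand":85},{"translation":[0.003,-0.073,-0.09],"rotation":[0,0,-0.5],"hand":85},{"translation":[0.003,-0.073,-0.09],"rotation":[0,0,-0.5],"hand":85},{"translation":[0.003,-0.073,-0.09],"rotation":[0,0,-0.5],"hand":85},{"translation":[0.003,-0.073,-0.09],"rotation":[0,0,-0.5],"hand":85},{"translation":[0.003,-0.073,-0.09],"rotation":[0,0,-0.5],"hand":85}]'

```text
clock: 6.0
tcp_pos: [0.6383, -0.0016, 0.2496]
tcp_rot: [-0.001, 0.749, -0.662, 0.0]
ft_force: [1.2, -0.7, -0.4]
finger_gap: 0.085
grasp_force: 0.0
```

```bash
python3 - <<'E'
from h import *
from rig import env
s=env.sense();print(s["clock"],inv(s["tcp_pos"]).round(4),s["ft_force"].round(2),s["qpos"].round(2))
for p in [(0,0,.15),(0,0,.100)]: print(*go(s,f(*p),RG))
S=env.camera("side");w=env.camera("wrist")
# rotor pose check from side pockets
for b in blobs(S,(335,175,365,210),50,8): print(b, ray(S,b[0],b[1],.1165).round(4))
for r in (1.2,1.3,1.4,1.5,1.6):
    t=r-.436; P=f(-.021+.077*np.sin(t),.072,.118+.077*np.cos(t)); k=S["mtx"]@(S["R"]@P+S["t"]); print(r,(k[:2]/k[2]).round(1),((k[:2]/k[2]-[240,110])*2.7).round(0))
o=np.hstack([cv2.resize(S["pixels"][110:250,240:400],None,fx=2.7,fy=2.7),np.vstack([cv2.resize(w["pixels"],(360,270)),np.zeros((108,360,3),np.uint8)])])
cv2.imwrite("pics/p3.png",o[:,:,::-1])
E
```

```text
6.0 [ 0.0007 -0.0007  0.2496] [ 1.18 -0.67 -0.42] [ 0.3   0.3  -0.07  0.   -1.2  -0.18]
[-0.0007  0.0009  0.0996] [-0.0004  0.      0.0004]
[-0.0007  0.0009  0.1496] [-0.0004  0.      0.0004]
(np.float64(342.58), np.float64(183.09), np.float64(14.625), [22, 26, 20, 15]) [0.6338 0.0335 0.1165]
(np.float64(347.15), np.float64(189.68), np.float64(14.9375), [39, 54, 23, 14]) [0.6364 0.0101 0.1165]
(np.float64(351.72), np.float64(196.27), np.float64(16.5), [57, 79, 24, 15]) [ 0.6389 -0.0127  0.1165]
(np.float64(356.72), np.float64(203.1), np.float64(17.5625), [77, 107, 24, 15]) [ 0.6419 -0.0356  0.1165]
1.2 [350.6 150.1] [299. 108.]
1.3 [352.5 151.6] [304. 112.]
1.4 [354.  153.3] [308. 117.]
1.5 [355.3 155.3] [311. 122.]
1.6 [356.3 157.4] [314. 128.]
```

View pics/p3.png

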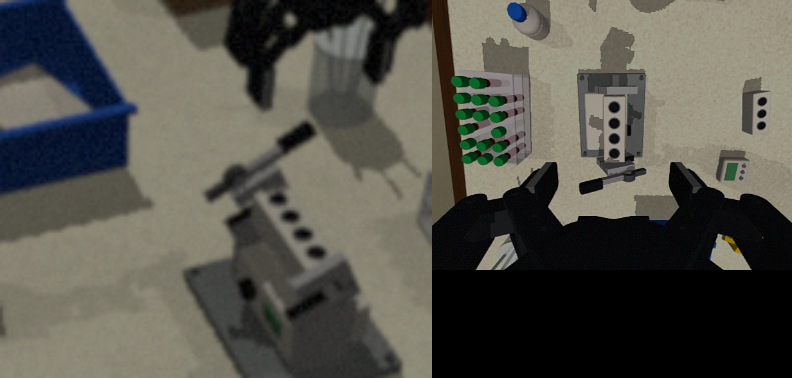

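The lever is fully back (tip at crop (315,126), about 1.55 rad) and the rotor has not moved. Next I go down and grip.

jog_arm --rows '[{"translation":[-0.001,0.001,0.04],"rotation":[0,0,0],"hand":85},{"translation":[-0.001,0.001,0.08],"rotation":[0,0,0],"hand":85},{"translation":[-0.001,0.001,0.11],"rotation":[0,0,0],"hand":85},{"translation":[-0.001,0.001,0.135],"rotation":[0,0,0],"hand":85},{"translation":[-0.001,0.001,0.151],"rotation":[0,0,0],"hand":85},{"translation":[-0.001,0.001,0.151],"rotation":[0,0,0],"hand":60},{"translation":[-0.001,0.001,0.151],"rotation":[0,0,0],"hand":40},{"translation":[-0.001,0.001,0.151],"rotation":[0,0,0],"hand":20},{"translation":[-0.001,0.001,0.151],"rotation":[0,0,0],"hand":20},{"translation":[-0.001,0.001,0.151],"rotation":[0,0,0],"hand":20},{"translation":[-0.001,0.001,0.151],"rotation":[0,0,0],"hand":20},{"translation":[-0.001,0.001,0.151],"rotation":[0,0,0],"hand":20}]' --newtons 70

```text
clock: 7.3
tcp_pos: [0.6374, -0.0006, 0.0999]
tcp_rot: [-0.001, 0.749, -0.663, 0.001]
ft_force: [-0.5, 1.3, 6.0]
finger_gap: 0.0309
grasp_force: 69.7
```

jog_arm --rows '[{"translation":[0,0.005,0.0023],"rotation":[0,0,0],"hand":20},{"translation":[0,0.01,0.0047],"rotation":[0,0,0],"hand":20},{"translation":[0,0.016,0.0075],"rotation":[0,0,0],"hand":20},{"translation":[0,0.022,0.0103],"rotation":[0,0,0],"hand":20},{"translation":[0,0.028,0.0131],"rotation":[0,0,0],"hand":20},{"translation":[0,0.034,0.0159],"rotation":[0,0,0],"hand":20},{"translation":[0,0.04,0.0187],"rotation":[0,0,0],"hand":20},{"translation":[0,0.046,0.0215],"rotation":[0,0,0],"hand":20},{"translation":[0,0.053,0.023],"rotation":[0,0,0],"hand":20},{"translation":[0,0.06,0.023],"rotation":[0,0,0],"hand":20},{"translation":[0,0.07,0.023],"rotation":[0,0,0],"hand":20},{"translation":[0,0.08,0.023],"rotation":[0,0,0],"hand":20},{"translation":[0,0.09,0.023],"rotation":[0,0,0],"hand":20},{"translation":[0,0.09,0.023],"rotation":[0,0,0],"hand":20}]'

```text
clock: 8.7
tcp_pos: [0.5455, -0.0121, 0.0753]
tcp_rot: [0.0, 0.749, -0.663, -0.0]
ft_force: [0.8, -0.2, -4.9]
finger_gap: 0.0314
grasp_force: 69.8
```

```bash
python3 - <<'E'
from h import *
from rig import env
s=env.sense();print(s["clock"],inv(s["tcp_pos"]).round(4),s["ft_force"].round(2),s["finger_gap"],s["grasp_force"])
S=env.camera("side");T=env.camera("top")
d=pickle.load(open("c0.pkl","rb"))
# tray from first top image: rim corners by approx polygon
hsv=cv2.cvtColor(d["top"]["pixels"],cv2.COLOR_RGB2HSV);m=np.zeros(hsv.shape[:2],np.uint8);m[145:222,360:470]=(hsv[145:222,360:470,1]<30)*255
q=max(cv2.findContours(cv2.morphologyEx(m,cv2.MORPH_OPEN,np.ones((3,3))),0,2)[0],key=cv2.contourArea)
q=cv2.approxPolyDP(q,6,True).reshape(-1,2);print(q.tolist(),[ray(d["top"],*p,.015).round(3).tolist() for p in q])
cv2.imwrite("pics/p4.png",cv2.resize(S["pixels"][100:420,200:500],None,fx=1.8,fy=1.8)[:,:,::-1])
tc=np.array([.5438,-.336]);yw=0.0
Rt=np.c_[[0,-1,0],[-1,0,0],[0,0,-1.]]
for z in (.15,.06,.02):print(z,*go(s,[*tc,z],Rt))
E
```

```text
8.7 [-0.0927  0.0002  0.0753] [ 0.82 -0.25 -4.92] 0.03144090684638342 69.78346109390259
[[455, 155], [370, 157], [371, 212], [459, 209]] [[0.62, -0.447, 0.015], [0.614, -0.228, 0.015], [0.472, -0.228, 0.015], [0.48, -0.45, 0.015]]
0.15 [ 0.3213  0.041  -0.0747] [0.0004 0.     0.0387]
0.06 [0.3213 0.0409 0.0153] [0.0004 0.     0.0387]
0.02 [0.3213 0.0409 0.0553] [0.0004 0.     0.0387]
```

View pics/p4.png

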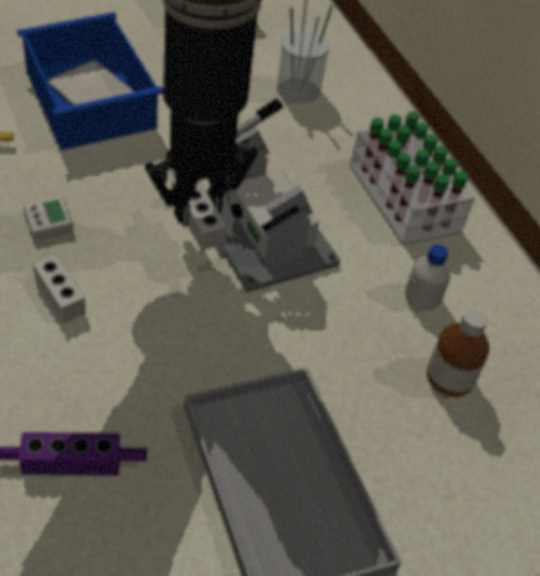

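The rotor is out and held level in front of the stand (side-crop (207,213)), and the lever is still back. The tray is empty. Next I lift and carry it over the tray.

jog_arm --rows '[{"translation":[0,0,-0.02],"rotation":[0,0,0],"hand":20},{"translation":[0.01,0.01,-0.05],"rotation":[0,0,0],"hand":20},{"translation":[0.04,0.015,-0.06],"rotation":[0,0,0.01],"hand":20},{"translation":[0.08,0.02,-0.06],"rotation":[0,0,0.02],"hand":20},{"translation":[0.12,0.025,-0.06],"rotation":[0,0,0.029],"hand":20},{"translation":[0.16,0.03,-0.06],"rotation":[0,0,0.029],"hand":20},{"translation":[0.2,0.035,-0.06],"rotation":[0,0,0.029],"hand":20},{"translation":[0.24,0.038,-0.06],"rotation":[0,0,0.029],"hand":20},{"translation":[0.28,0.0386,-0.06],"rotation":[0,0,0.029],"hand":20},{"translation":[0.31,0.0386,-0.06],"rotation":[0,0,0.029],"hand":20},{"translation":[0.3236,0.0386,-0.06],"rotation":[0,0,0.029],"hand":20},{"translation":[0.3236,0.0386,-0.06],"rotation":[0,0,0.029],"hand":20},{"translation":[0.3236,0.0386,-0.03],"rotation":[0,0,0.029],"hand":20},{"translation":[0.3236,0.0386,0],"rotation":[0,0,0.029],"hand":20},{"translation":[0.3236,0.0386,0],"rotation":[0,0,0.029],"hand":20}]'

```text
clock: 10.3
tcp_pos: [0.5455, -0.3356, 0.0711]
tcp_rot: [0.001, 0.718, -0.696, -0.004]
ft_force: [-2.0, 0.6, -5.7]
finger_gap: 0.031
grasp_force: 70.6
```

```bash
python3 - <<'E'
from h import *
from rig import env
s=env.sense();print(s["clock"],s["tcp_pos"].round(4),s["ft_force"].round(2),s["finger_gap"],s["grasp_force"])
S=env.camera("side");T=env.camera("top")
P=s["tcp_pos"];k=S["mtx"]@(S["R"]@P+S["t"]);u,v=(k[:2]/k[2]).astype(int);print(u,v)
a=S["pixels"][max(0,v-100):v+80,max(0,u-120):u+120]; b=T["pixels"][130:240,350:490]
a=cv2.resize(a,None,fx=1.9,fy=1.9);b=cv2.resize(b,None,fx=2.4,fy=2.4)
h=max(a.shape[0],b.shape[0]);o=np.zeros((h,a.shape[1]+b.shape[1],3),np.uint8);o[:a.shape[0],:a.shape[1]]=a;o[:b.shape[0],a.shape[1]:]=b
print(o.shape);cv2.imwrite("pics/p5.png",np.clip(o*1.4,0,255).astype(np.uint8)[:,:,::-1])
E
```

```text
10.3 [ 0.5455 -0.3356  0.0711] [-2.02  0.62 -5.71] 0.030961464379769457 70.55780053138733
361 347
(329, 792, 3)
```

View pics/p5.png

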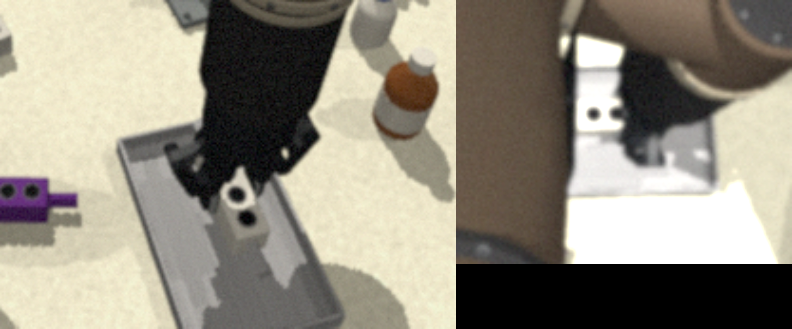

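The rotor hangs level, pockets up, over the middle of the tray (side-crop (243,210)). Now I lower it gently.

jog_arm --rows '[{"translation":[0,0,0.015],"rotation":[0,0,0],"hand":20},{"translation":[0,0,0.028],"rotation":[0,0,0],"hand":20},{"translation":[0,0,0.038],"rotation":[0,0,0],"hand":20},{"translation":[0,0,0.044],"rotation":[0,0,0],"hand":20},{"translation":[0,0,0.047],"rotation":[0,0,0],"hand":20},{"translation":[0,0,0.049],"rotation":[0,0,0],"hand":20},{"translation":[0,0,0.049],"rotation":[0,0,0],"hand":20},{"translation":[0,0,0.049],"rotation":[0,0,0],"hand":20}]'

```text
clock: 11.2
tcp_pos: [0.5486, -0.3377, 0.0267]
tcp_rot: [-0.0, 0.718, -0.696, 0.0]
ft_force: [0.3, -0.3, -3.9]
finger_gap: 0.0308
grasp_force: 71.0
```

jog_arm --rows '[{"translation":[0,0,0.002],"rotation":[0,0,0],"hand":20},{"translation":[0,0,0.004],"rotation":[0,0,0],"hand":20},{"translation":[0,0,0.005],"rotation":[0,0,0],"hand":20},{"translation":[0,0,0.006],"rotation":[0,0,0],"hand":20},{"translation":[0,0,0.006],"rotation":[0,0,0],"hand":20},{"translation":[0,0,0.006],"rotation":[0,0,0],"hand":20}]'

```text
clock: 11.8
tcp_pos: [0.5484, -0.3376, 0.0203]
tcp_rot: [0.0, 0.718, -0.696, -0.0]
ft_force: [0.0, 0.0, -4.2]
finger_gap: 0.0311
grasp_force: 71.1
```

jog_arm --rows '[{"translation":[0,0,0.0005],"rotation":[0,0,0],"hand":20},{"translation":[0,0,0.001],"rotation":[0,0,0],"hand":20},{"translation":[0,0,0.001],"rotation":[0,0,0],"hand":20},{"translation":[0,0,0.001],"rotation":[0,0,0],"hand":20}]'

```text
clock: 12.2
tcp_pos: [0.5484, -0.3377, 0.02]
tcp_rot: [-0.0, 0.718, -0.696, 0.0]
ft_force: [-2.8, 2.2, 5.0]
finger_gap: 0.0309
grasp_force: 72.2
```

Contact: the vertical force went from −4.2 to +5 N. I open to 55 mm only, because of the tray walls, and then rise.

jog_arm --rows '[{"translation":[0,0,0],"rotation":[0,0,0],"hand":40},{"translation":[0,0,0],"rotation":[0,0,0],"hand":50},{"translation":[0,0,0],"rotation":[0,0,0],"hand":55},{"translation":[0,0,0],"rotation":[0,0,0],"hand":55},{"translation":[0,0,0],"rotation":[0,0,0],"hand":55},{"translation":[0,0,-0.015],"rotation":[0,0,0],"hand":55},{"translation":[0,0,-0.04],"rotation":[0,0,0],"hand":55},{"translation":[0,0,-0.08],"rotation":[0,0,0],"hand":55},{"translation":[0,0,-0.12],"rotation":[0,0,0],"hand":55},{"translation":[0,0,-0.16],"rotation":[0,0,0],"hand":55},{"translation":[0,0,-0.2],"rotation":[0,0,0],"hand":55},{"translation":[0,0,-0.2],"rotation":[0,0,0],"hand":55}]'

```text
clock: 13.4
tcp_pos: [0.551, -0.3391, 0.2278]
tcp_rot: [-0.002, 0.718, -0.696, 0.006]
ft_force: [0.2, -0.5, -0.1]
finger_gap: 0.0549
grasp_force: 0.0
```

```bash
python3 - <<'E'
from h import *
from rig import env
s=env.sense();print(s["clock"],s["tcp_pos"].round(4),s["ft_force"].round(2),s["finger_gap"])
S=env.camera("side");cv2.imwrite("pics/p6.png",np.clip(cv2.resize(S["pixels"][120:420,200:500],None,fx=2,fy=2)*1.3,0,255).astype(np.uint8)[:,:,::-1])
E
```

```text
13.4 [ 0.551  -0.3391  0.2278] [ 0.19 -0.46 -0.07] 0.05494156628515322
```

View pics/p6.png

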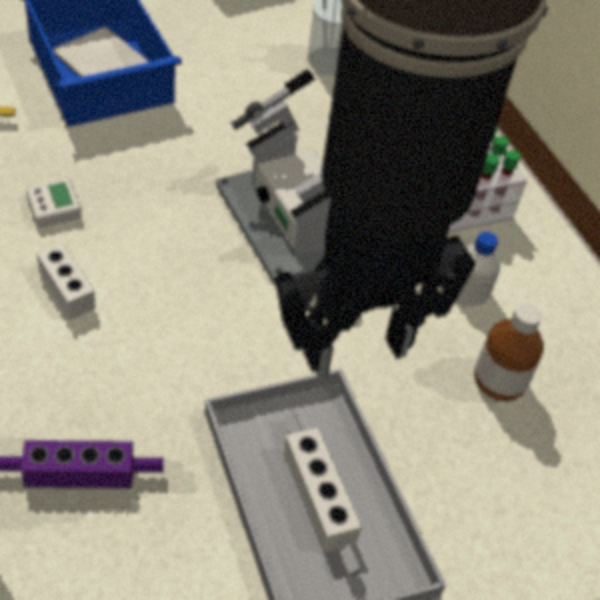

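The rotor lies flat in the tray with its four pockets up (crop (322,485)), the lever is open (crop (285,95)) and the gripper is clear. I hand in.

```bash
python3 -c "
from rig import env
print(env.job_done())"
```

```text
the job is handed in; nothing more can be done
None
```

The job is handed in: the lever is open, and the rotor was set down and released flat in the steel tray, pockets up, at about 13.5 s of the 58 s allowed; no verdict was returned.

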